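# Lay down the stock-count flags along the bin row

### The job

The count of these bins is finished: with the fingertips, go along the row of marker stands from the robot's left to its right and fold each of the three round-topped flags down flat on its foot, the leftmost first. Leave the T-shaped flag standing and the jar in the row alone, going over them. Touch the flags only lightly: do not shove, tip or pick up the stands, and do not disturb the other things around.

Things in the scene. Friction and masses are not known exactly. Their poses are not given: they have to be found in the camera images.
- bins: fixed row of five blue open stock bins on a steel tray, 124 x 506 mm, 46 mm high; origin at the centre of its underside; y axis along the row. The five places of the marker row are 120 mm before it (its -x), about 100 mm apart, centred on it; the row is not perfectly straight. Four places hold marker stands, one the jar, in any order.
- stand_a: loose marker stand, dark steel foot 44 (x) x 60 (y) x 18 mm high, about 0.4 kg, one of the row; origin: centre of its underside, on the bench; x axis across the row towards the bins, y axis along the row to the robot's left. Carries a round-topped flag: white blade 30 mm wide (x), 4 mm thick (y), 45 mm long, hinged at its lower edge on a line along x at y = +18 mm, 24 mm above the bench; upright, its top is 69 mm above the bench
- flag_a (a joint): angle of the flag on stand_a: 0 = upright; grows as it folds towards the stand's -y (robot's right); 1.57 = lying flat along its own foot. Stiff hinge (0.015 N m): the flag stays at any angle where it is left; about 0.5 N at its top turns it. Starts at 0 to 0.3 rad
- stand_b: loose marker stand, dark steel foot 44 (x) x 60 (y) x 18 mm high, about 0.4 kg, one of the row; origin: centre of its underside, on the bench; x axis across the row towards the bins, y axis along the row to the robot's left. Carries a round-topped flag: white blade 30 mm wide (x), 4 mm thick (y), 45 mm long, hinged at its lower edge on a line along x at y = +18 mm, 24 mm above the bench; upright, its top is 69 mm above the bench
- flag_b (a joint): angle of the flag on stand_b: 0 = upright; grows as it folds towards the stand's -y (robot's right); 1.57 = lying flat along its own foot. Stiff hinge (0.015 N m): the flag stays at any angle where it is left; about 0.5 N at its top turns it. Starts at 0 to 0.3 rad
- stand_c: loose marker stand, dark steel foot 44 (x) x 60 (y) x 18 mm high, about 0.4 kg, one of the row; origin: centre of its underside, on the bench; x axis across the row towards the bins, y axis along the row to the robot's left. Carries a round-topped flag: white blade 30 mm wide (x), 4 mm thick (y), 45 mm long, hinged at its lower edge on a line along x at y = +18 mm, 24 mm above the bench; upright, its top is 69 mm above the bench
- flag_c (a joint): angle of the flag on stand_c: 0 = upright; grows as it folds towards the stand's -y (robot's right); 1.57 = lying flat along its own foot. Stiff hinge (0.015 N m): the flag stays at any angle where it is left; about 0.5 N at its top turns it. Starts at 0 to 0.3 rad
- stand_t: loose marker stand, dark steel foot 44 (x) x 60 (y) x 18 mm high, about 0.4 kg, one of the row; origin: centre of its underside, on the bench; x axis across the row towards the bins, y axis along the row to the robot's left. Carries the T-shaped flag: white stem 16 mm wide with a crossbar 60 mm wide (across the row), 10 mm thick, 8 mm high at its top, 69 mm above the bench. Hinge as on the others
- flag_t (a joint): angle of the flag on stand_t: 0 = upright; grows as it folds towards the stand's -y (robot's right); 1.57 = lying flat along its own foot. Stiff hinge (0.015 N m): the flag stays at any angle where it is left; about 0.5 N at its top turns it. Starts at 0 to 0.15 rad
- jar: bystander: loose jar 34 mm across, 55 mm high, standing in one of the five places of the row; origin at the centre of its underside
- carton: bystander: loose small cardboard box 60 x 45 x 40 mm, near the row on the robot's side; origin at the centre of its underside
- tape: bystander: loose cardboard ring 64 mm across, 24 mm high, on the robot's side of the row; origin at the centre of its underside
- driver: bystander: loose screwdriver 160 mm long lying left of the row along its own x axis; origin under its middle
- spacer: bystander: loose aluminium cylinder 28 mm across, 35 mm high, on the robot's side of the row; origin at the centre of its underside
- cup: bystander: loose grey cup 70 mm across, 70 mm high, right of the row; origin at the centre of its underside
- packet: bystander: loose white packet 70 x 50 x 22 mm, right of the row on the robot's side; origin at the centre of its underside
Not all that is in view belongs to the job. What is shaped like the stand_b but orange or yellow is not meant.

How it is judged:
At the end, for the whole second after the job is handed in: All three round-topped flags are folded down to within about 21 degrees of flat (over 1.2 rad), the T-shaped flag stands (under 0.35 rad), every stand is upright, at rest and within 20 mm of where it began, and every bystander is within 20 mm of where it began (value of joint each of flag_a, flag_b, flag_c above 1.2 rad and value of joint flag_t below 0.35 rad and distance of each of stand_a, stand_b, stand_c, stand_t, jar, carton, tape, driver, spacer, cup, packet from where it was at the start of the episode below 0.02 m and angle between each of stand_a, stand_b, stand_c, stand_t's own z axis and vertical below 0.1 rad and linear speed of each of stand_a, stand_b, stand_c, stand_t below 0.02 m/s); the robot touches nothing.
It fails at once if a round-topped flag is folded down while another round-topped flag further left is still up ((y of stand_a in the frame of stand_b above 0.04 m and value of joint flag_b above 1 rad and value of joint flag_a below 1 rad) or (y of stand_a in the frame of stand_c above 0.04 m and value of joint flag_c above 1 rad and value of joint flag_a below 1 rad) or (y of stand_b in the frame of stand_a above 0.04 m and value of joint flag_a above 1 rad and value of joint flag_b below 1 rad) or (y of stand_b in the frame of stand_c above 0.04 m and value of joint flag_c above 1 rad and value of joint flag_b below 1 rad) or (y of stand_c in the frame of stand_a above 0.04 m and value of joint flag_a above 1 rad and value of joint flag_c below 1 rad) or (y of stand_c in the frame of stand_b above 0.04 m and value of joint flag_b above 1 rad and value of joint flag_c below 1 rad)).
It fails at once if the T-shaped flag is folded over (beyond 0.5 rad) (value of joint flag_t above 0.5 rad).
It fails at once if a stand is lifted (10 mm), tipped or shoved more than 20 mm (height (world z) of any of stand_a, stand_b, stand_c, stand_t above 0.01 m or angle between any of stand_a, stand_b, stand_c, stand_t's own z axis and vertical above 0.3 rad or distance of any of stand_a, stand_b, stand_c, stand_t from where it was at the start of the episode above 0.02 m).
It fails at once if a bystander is moved more than 20 mm (distance of any of jar, carton, tape, driver, spacer, cup, packet from where it was at the start of the episode above 0.02 m).
It also fails if it takes over 48 s, if anything falls off the work surface, if the arm or the gripper's body presses on something with over 40 N, if the wrist force passes 120 N, or if a joint passes its speed limit or range.

### The arm

A 7-joint arm with a two-finger parallel gripper is mounted at the origin on the work surface. World frame = base frame: x ahead of the robot, y to its left, z up, the work surface at z = 0. Lengths are in m, angles in rad, forces in N, time in s.
With the tool pointing down it reaches from about 0.4 to 0.85 m from the base axis. Payload 6.9 kg.
Tool frame: the origin (TCP) lies midway between the tips of the shut fingers; the grasp point (between the pads) lies grip_point_offset behind it (grip_point_offset is the distance from the TCP to the grasp point, in m); z points along the fingers, y is the direction in which the jaws open and shut (so a half turn about z gives the same grasp; the last joint's range is limited). The gripper opens to 85 mm and grips with 20 to 120 N. Pads are 22 mm wide; open, the fingers measure 114 mm over their backs; the gripper's body (76 mm by 85 mm) begins 54 mm behind the grasp point. The pads swing forward as they close: fully open they stand 13 mm farther back than shut.
Start: joints at [-1.054, 0.507, -0.238, 1.5, 0.126, 1.149, -0.155], TCP at [0.25, 0.573, 0.231] pointing down, gripper open.
Joint ranges: [-3.08, 3.08], [-0.24, 2.05], [-1.43, 1.35], [0, 2.5], [-1.52, 4.66], [0.17, 1.96], [-2.89, 2.89]. Speed limits (rad/s): [2.39, 2.39, 3.14, 3.14, 3.14, 3.14, 3.14].

### API

Orientations are given as a rotation vector (axis times angle).
In Python, from station import move_to, move_straight, movej, gripper_open, grab, pause, ik, read_state, capture, calibration, PlanningError, sign_off, spot_in, landmark_of, grip_point_offset gives the robot as it stands. Calls block until the motion is done:
- move_to(position, orientation): joint-space move of the TCP to a pose.
- move_straight(position, rot=None, velocity=0.15, force_limit=None): straight line of the TCP; rot=None keeps the orientation; velocity is the mean speed in m/s. With force_limit (N) it stops when the force on the tool has changed by that much, and returns True; else False.
- movej(angles): joint-space move.
- gripper_open() and grab(force=None): open the fingers fully, or close them until they stop; force is the grip in N (None keeps the last).
- pause(seconds).
- ik(position, orientation): joint angles nearest the present ones, or None.
- read_state(): the state.
- capture(name): name is "scene" or "side" or "wrist"; returns the picture (384x512x3 uint8, red, green, blue); there is no depth.
- calibration(name): a dict with "mtx" (3x3 intrinsics, pixels), "position" and "attitude" of the camera in the world; the wrist camera has in their place "tool_from_camera" (4x4, takes a point from camera to tool coordinates, whose origin is the TCP and whose axes are the flange's). Camera axes: x right, y down, z forward; pixel columns grow to the right and rows downward; lengths in m; the calibration is good to about 2 mm. A picture is of the moment at which its call begins: read the wrist's pose just before it. calibration takes no time and is no camera call.
A pose or a line that the arm cannot do raises PlanningError and nothing moves.
- sign_off(): hands the job in, once; it reports no verdict.
Trained networks look in the newest picture that a camera, given by its name, has taken for a name from the list of things; names that differ only in an ending like _2 or _b are one class to them, and where a whole thing is asked for, a point or a joint stands for the part that bears it (a point fixed in the world has none). Each returns a list of dicts, best first, with "confidence" (0 to 1); they miss things now and then, are a little off and sometimes report something else, mostly with a low value. They report only what shows in the picture. A call takes as long as a camera call. They do not tell look-alikes from the thing itself.
- spot_in(camera, target): "location" ([column, row] in pixels, amid what is visible of it).
- landmark_of(camera, target): "location" ([column, row] in pixels: a listed point, or the origin of a listed thing).
The state is a dict: "time_s": time; "joints": joint angles; "qvel": joint speeds; "joint_torque": joint torques, N m; "eef_pos": TCP position; "tcp_rot": TCP orientation; "force": force on the tool from outside, world axes, zero at the start; "torque": the same for the moment, N m; "opening": finger opening in m.
Only numpy, scipy, OpenCV 4.12 (cv2) and the standard library are available. Lean on these libraries where they do the work, as an engineer would, in place of code of your own. Each camera call takes 0.05 s, during which the arm holds its last target. There are 200 camera calls.

## Working session

There is one attempt and no reset: what is moved stays moved. The work goes in short steps, each a Python script; the robot and the scene stay as the last script left them, time stands still between calls to the robot, and variables do not carry over. Pictures are saved under pics/ and viewed, on a budget of 10 in all, crops included, one or two more only if the job needs it, and the job is handed in when it is done.

```bash
mkdir -p pics; ls; python3 - <<'E'
from station import *
import cv2,numpy as np
s=read_state();print(s['time_s'],s['eef_pos'],s['tcp_rot'],s['opening'],grip_point_offset)
ims=[]
for c in('scene','side'):
    k=calibration(c);print(c,k)
    im=capture(c);cv2.imwrite(f'pics/{c}0.png',cv2.resize(im[:,:,::-1],(800,600),interpolation=cv2.INTER_CUBIC))
    for t in('stand_a','stand_t','jar','bins'):
        print(c,t,[(np.round(d['location']).tolist(),round(d['confidence'],2)) for d in landmark_of(c,t)])
print(calibration('wrist'))
E
```

```text
pics
0.0 [0.25003008 0.57225265 0.2304045 ] [-6.42157998e-01 -3.07490169e+00  2.79671146e-03] 0.08525732497405084 0.0187
scene {'mtx': array([[382.17583566,   0.        , 249.76682707],
       [  0.        , 382.17583566, 184.3138492 ],
       [  0.        ,   0.        ,   1.        ]]), 'position': array([1.29730823, 0.27104201, 0.53637909]), 'attitude': array([-1.34164559, -1.93519259,  1.05380056])}
scene stand_a [([338.0, 180.0], 0.87), ([310.0, 216.0], 0.77), ([247.0, 187.0], 0.64), ([247.0, 150.0], 0.62), ([297.0, 167.0], 0.61), ([278.0, 205.0], 0.56), ([214.0, 172.0], 0.54), ([412.0, 280.0], 0.43)]
scene stand_t [([338.0, 180.0], 0.87), ([310.0, 216.0], 0.77), ([247.0, 187.0], 0.64), ([247.0, 150.0], 0.62), ([297.0, 167.0], 0.61), ([278.0, 205.0], 0.56), ([214.0, 172.0], 0.54), ([412.0, 280.0], 0.43)]
scene jar [([354.0, 233.0], 0.71)]
scene bins [([249.0, 226.0], 0.88)]
side {'mtx': array([[410.08439205,   0.        , 256.57010639],
       [  0.        , 410.08439205, 193.07987336],
       [  0.        ,   0.        ,   1.        ]]), 'position': array([ 0.05974659, -0.74256
[... 385 characters left out ...]
0], 0.75), ([243.0, 193.0], 0.74), ([251.0, 214.0], 0.66), ([180.0, 214.0], 0.62), ([367.0, 208.0], 0.56)]
side jar [([227.0, 162.0], 0.48)]
side bins [([284.0, 188.0], 0.69)]
{'mtx': array([[306.30185382,   0.        , 263.63891192],
       [  0.        , 306.30185382, 195.33636302],
       [  0.        ,   0.        ,   1.        ]]), 'tool_from_camera': array([[-1.05687164e-03, -9.61793777e-01, -2.73772922e-01,
         6.91926603e-02],
       [ 9.99999385e-01, -1.10822167e-03,  3.29094539e-05,
        -1.24971722e-03],
       [-3.35053192e-04, -2.73772719e-01,  9.61794357e-01,
        -1.42347107e-01],
       [ 0.00000000e+00,  0.00000000e+00,  0.00000000e+00,
         1.00000000e+00]])}
```

View pics/scene0.png

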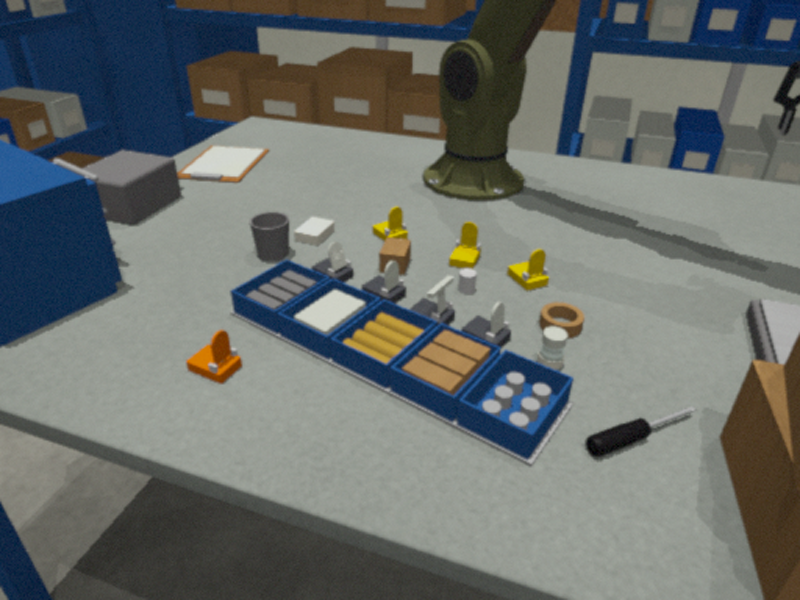

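View pics/side0.png

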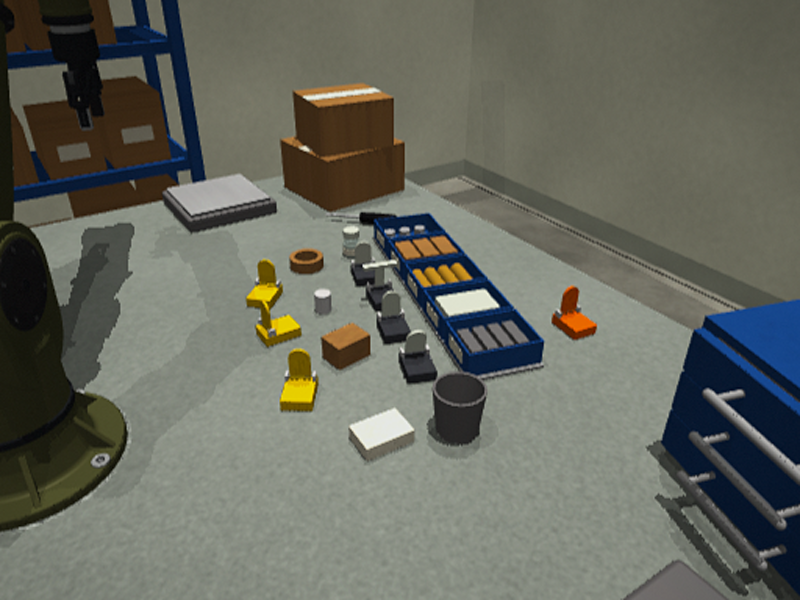

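```bash
cat > h.py <<'E'
import numpy as np,cv2
from station import *
from scipy.spatial.transform import Rotation as R
def ray(c,px,pose=None):
    k=calibration(c)
    d=np.linalg.inv(k['mtx'])@[px[0],px[1],1.]
    if c=='wrist':
        p,r=pose;T=k['tool_from_camera'];Rt=R.from_rotvec(r).as_matrix()
        return Rt@T[:3,3]+p, Rt@T[:3,:3]@d
    return k['position'],R.from_rotvec(k['attitude']).as_matrix()@d
def onz(c,px,z,pose=None):
    o,d=ray(c,px,pose);return o+d*(z-o[2])/d[2]
E
python3 - <<'E'
from h import *
for c,L in (('scene',[(338,180),(310,216),(247,187),(247,150),(297,167),(278,205),(214,172),(412,280),(354,233),(249,226)]),('side',[(167,190),(270,240),(233,177),(191,251),(243,193),(251,214),(180,214),(367,208),(227,162),(284,188)])):
    for p in L: print(c,p,onz(c,p,0)[:2].round(3))
E
```

```text
scene (338, 180) [0.404 0.195]
scene (310, 216) [0.586 0.161]
scene (247, 187) [ 0.523 -0.019]
scene (247, 150) [ 0.33  -0.092]
scene (297, 167) [0.376 0.076]
scene (278, 205) [0.571 0.079]
scene (214, 172) [ 0.485 -0.13 ]
scene (412, 280) [0.713 0.384]
scene (354, 233) [0.612 0.264]
scene (249, 226) [0.671 0.042]
side (167, 190) [0.399 0.201]
side (270, 240) [ 0.507 -0.138]
side (233, 177) [0.59  0.164]
side (191, 251) [ 0.338 -0.074]
side (243, 193) [0.566 0.072]
side (251, 214) [ 0.528 -0.025]
side (180, 214) [0.379 0.073]
side (367, 208) [ 0.794 -0.167]
side (227, 162) [0.624 0.257]
side (284, 188) [0.676 0.032]
```

The views show the yellow (800×600 scene pixels 390,228 / 466,245 / 530,272) and orange (215,357) look-alikes, which are not meant. The dark-footed row, from the robot's left, is:
- jar (552,345)
- round (490,325)
- T (435,300)
- round (385,282)
- round (333,264)

Next I'll take a close look from above to confirm.

```bash
cat >> h.py <<'E'
yaw=np.arctan2(-0.121,0.394)   # row frame: y' along row to the left
ux=np.array([np.cos(yaw),np.sin(yaw),0]);uy=np.array([-np.sin(yaw),np.cos(yaw),0])
def ori(s): # tool x along s*row y', z down
    x=s*uy;z=np.array([0,0,-1.]);return R.from_matrix(np.c_[x,np.cross(z,x),z]).as_rotvec()
E
python3 - <<'E'
from h import *
print(np.degrees(yaw))
P=np.array([0.545,0.07,0.28])
for s in(1,-1):
    for p in(P,[.6,.2,.06],[.49,-.16,.03]):
        q=ik(p,ori(s));print(s,None if q is None else np.round(q,2))
s=1 if ik(P,ori(1)) is not None and ik([.49,-.16,.03],ori(1)) is not None else -1
grab(20)
move_to(P+s*0.04*uy,ori(s))
st=read_state();print(s,st['time_s'],st['eef_pos'],st['tcp_rot'],st['opening'],st['force'])
im=capture('wrist')
pose=(st['eef_pos'],st['tcp_rot'])
for t in('stand_a','jar','flag_a','flag_t'):
    for d in landmark_of('wrist',t): print(t,np.round(d['location']),round(d['confidence'],2),onz('wrist',d['location'],0,pose)[:2].round(3))
cv2.imwrite('pics/w1.png',cv2.resize(im[:,:,::-1],(800,600),interpolation=cv2.INTER_CUBIC))
E
```

```text
-17.072067655793163
1 [-0.39  0.36  0.31  1.62 -0.12  1.17 -0.34]
1 [-0.44  0.69  0.14  1.68 -0.12  0.78 -0.55]
1 [ 0.11  0.61  0.23  2.03 -0.27  0.53  0.24]
-1 [ 0.13  0.37 -0.45  1.62  0.17  1.19  2.49]
-1 [-0.02  0.74 -0.58  1.68  0.5   0.87  2.04]
-1 [ 0.56  0.63 -0.44  2.02  0.46  0.59  2.65]
1 3.275 [0.5564637  0.11000689 0.27971952] [-2.52300180e+00 -1.87047502e+00  1.23754000e-04] -0.0004200165404042122 [-0.43155673  0.71779031 -0.36592261]
stand_a [152. 215.] 0.97 [0.377 0.079]
stand_a [136. 136.] 0.77 [0.399 0.191]
stand_a [166. 316.] 0.71 [ 0.333 -0.086]
stand_a [276. 248.] 0.68 [ 0.535 -0.024]
stand_a [273. 119.] 0.67 [0.585 0.159]
stand_a [281. 186.] 0.59 [0.568 0.066]
stand_a [456. 289.] 0.56 [ 0.786 -0.173]
stand_a [278. 310.] 0.46 [ 0.508 -0.129]
jar [277.  32.] 0.84 [0.619 0.258]Traceback (most recent call last):
  File "<stdin>", line 14, in <module>
ValueError: it knows: bins, carton, cup, driver, jar, packet, spacer, stand, tape
```

```bash
python3 - <<'E'
from h import *
im=capture('wrist')
c=im[70:370,150:420]
cv2.imwrite('pics/w1.png',cv2.resize(c[:,:,::-1],None,fx=2,fy=2,interpolation=cv2.INTER_CUBIC))
E
```

```text
(no output)
```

View pics/w1.png

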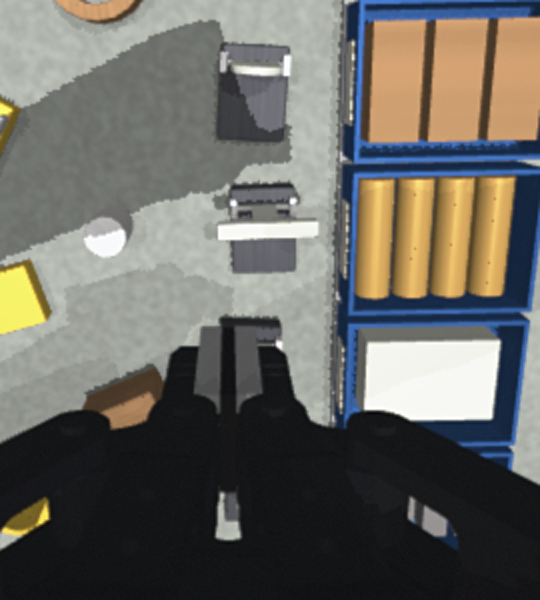

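This confirms it: the first dark stand has a round flag (crop 255,70), next comes the T with its crossbar (265,230), and the fingers partly hide the third (250,330). I'll take one more look further right for the other two.

```bash
python3 - <<'E'
from h import *
for n,p in(('first foot',(254,91)),('T foot',(263,228))):
    st=read_state();print(n,onz('wrist',(150+p[0]/2,70+p[1]/2),.018,(st['eef_pos'],st['tcp_rot']))[:2])
P=np.array([0.49,-0.15,0.26])
move_straight(P,velocity=.25)
st=read_state();pose=(st['eef_pos'],st['tcp_rot']);print(st['time_s'],*pose)
im=capture('wrist')
for d in landmark_of('wrist','stand_a'): print(np.round(d['location']),round(d['confidence'],2),onz('wrist',d['location'],0,pose)[:2].round(3))
c=im[0:300,150:420]
cv2.imwrite('pics/w2.png',cv2.resize(c[:,:,::-1],None,fx=2,fy=2,interpolation=cv2.INTER_CUBIC))
E
```

```text
first foot [0.59039402 0.16089514]
T foot [0.57089201 0.07275209]
4.6917 [ 0.49041757 -0.14871498  0.25997807] [-2.52465819e+00 -1.86884652e+00 -9.56290734e-04]
[494. 110.] 0.75 [ 0.789 -0.17 ]
[113.   8.] 0.68 [0.376 0.076]
[263.  51.] 0.66 [ 0.529 -0.02 ]
[137. 150.] 0.63 [ 0.336 -0.084]
[269. 140.] 0.59 [ 0.506 -0.124]
```

View pics/w2.png

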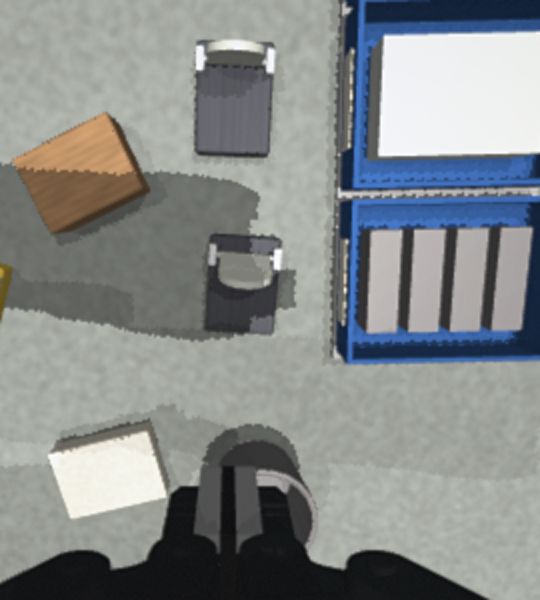

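Both remaining dark stands are round-topped: foot centres at crop (233,98) and (243,284). I'll fold the leftmost first.

```bash
cat >> h.py <<'E'
def fold(xy,half=.011,r=.038):
    c=np.array([xy[0],xy[1],0.])
    def at(y,z): return c+uy*(y+half)+np.array([0,0,z])   # y,z of the fingertip's lower leading edge
    move_straight(at(.034,.14),velocity=.2)
    hit=move_straight(at(.034,.024+r),velocity=.1,force_limit=5)
    F=[]
    for t in np.linspace(0,1.52,7):
        if hit: print('stopped before',t);break
        hit=move_straight(at(.018-r*np.sin(t)+.002*np.cos(t),.024+r*np.cos(t)+.002*np.sin(t)),velocity=.05,force_limit=5)
        F.append(np.round(read_state()['force'],1).tolist())
    s=read_state();print('end',s['eef_pos'].round(4),'t',s['time_s'],F)
    move_straight(s['eef_pos']+[0,0,.14-s['eef_pos'][2]],velocity=.15)
E
python3 - <<'E'
from h import *
st=read_state();pose=(st['eef_pos'],st['tcp_rot'])
for p in((233,98),(243,284)): print(onz('wrist',(150+p[0]/2,p[1]/2),.018,pose)[:2])
move_to(np.array([.589,.161,.15])+.045*uy,ori(1))
fold((.589,.161))
move_straight(read_state()['eef_pos']-.06*uy+[0,0,.1],velocity=.25)
im=capture('wrist')
cv2.imwrite('pics/w3.png',cv2.resize(im[:300,150:420,::-1],None,fx=2,fy=2,interpolation=cv2.INTER_CUBIC));print(read_state()['time_s'])
E
```

```text
[ 0.53288765 -0.02147603]
[ 0.5081568  -0.12457095]
end [0.5861 0.1524 0.0275] t 9.9 [[0.2, -0.2, -0.0], [-0.3, 0.8, -0.4], [-0.1, -0.3, -0.2], [0.7, -0.2, -0.4], [0.0, 0.4, 0.0], [0.6, 0.6, -1.1], [-0.1, -0.5, 0.6]]
11.4667
```

View pics/w3.png

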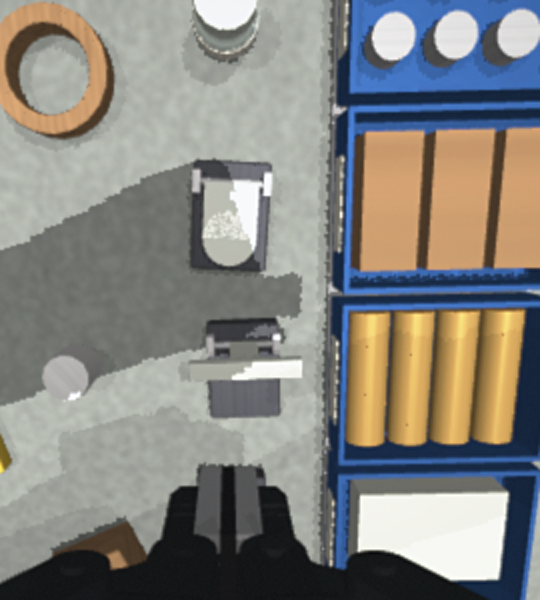

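The first flag lies flat on its foot (crop 230,225), and the T still stands (240,368). On to the other two, in order.

```bash
python3 - <<'E'
from h import *
fold((.531,-.021))
move_straight(read_state()['eef_pos']+.0*uy+[0,0,.06],velocity=.25)
fold((.507,-.126))
move_straight([.47,-.19,.26],velocity=.25)
st=read_state();pose=(st['eef_pos'],st['tcp_rot'])
im=capture('wrist')
for d in landmark_of('wrist','stand_a'): print(np.round(d['location']),round(d['confidence'],2),onz('wrist',d['location'],0,pose)[:2].round(3))
cv2.imwrite('pics/w4.png',cv2.resize(im[:300,150:420,::-1],None,fx=2,fy=2,interpolation=cv2.INTER_CUBIC))
im=capture('scene');cv2.imwrite('pics/s4.png',cv2.resize(im[110:290,140:380,::-1],None,fx=3.3,fy=3.3,interpolation=cv2.INTER_CUBIC));print(read_state()['time_s'])
E
```

```text
end [ 0.5281 -0.0295  0.0275] t 15.6583 [[0.8, 0.1, -0.4], [-0.0, -0.4, -0.1], [-0.1, 0.1, 0.4], [-0.3, 0.1, -0.0], [1.2, -0.2, 0.3], [0.3, -0.3, 0.4], [-0.2, 1.3, -0.6]]
end [ 0.5041 -0.1345  0.0275] t 20.9083 [[-0.6, -0.7, -1.4], [-0.3, -0.3, -1.1], [0.5, 0.2, 0.4], [-0.4, -0.2, -0.1], [0.3, -0.2, -0.5], [0.1, 0.7, 0.2], [0.8, -0.1, 1.0]]
[138. 114.] 0.89 [ 0.335 -0.084]
[276. 106.] 0.88 [ 0.505 -0.125]
[270.  14.] 0.78 [ 0.528 -0.025]
[508.  72.] 0.7 [ 0.788 -0.17 ]
22.6583
```

View pics/w4.png

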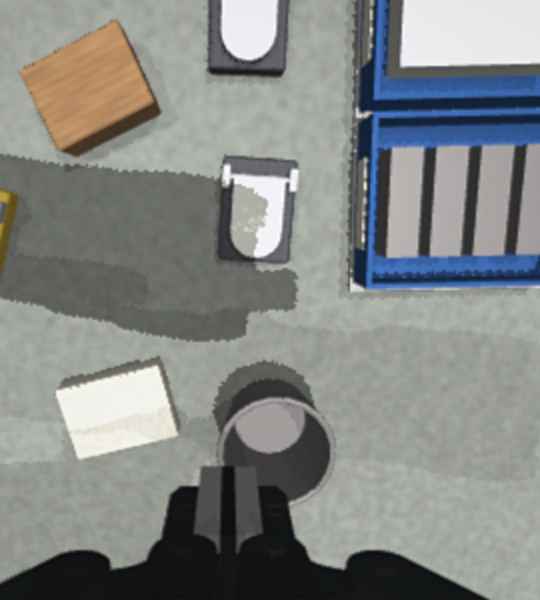

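View pics/s4.png

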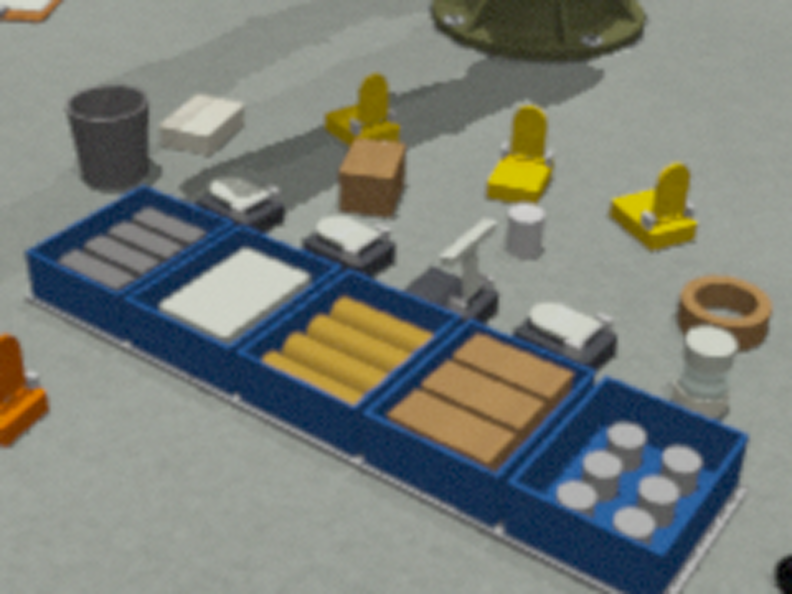

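The wrist crop shows the right flag flat (255,220) and the middle one flat (250,30). The scene crop shows all three flat (240,190 / 350,235 / 570,325), the T standing (465,255) and the other things in place. The arm is clear, so I'm handing the job in.

```bash
python3 -c "
from station import *
sign_off()"
```

```text
the job is handed in; nothing more can be done
```

I folded the three round-topped flags flat with the shut fingertips, from the robot's left to its right, passing over the T-shaped flag. The jar stood at the left end of the row and wasn't touched. The job was handed in after about 23 s of robot time.

- **Flags:** the last pictures show all three round flags flat on their feet and the T-shaped flag still upright.
- **Stands:** the two right-hand stands were measured again after folding and were within about 5 mm of where they began. The leftmost stand and the T were checked only by eye, and showed no visible shift.
- **Other things:** the jar and the other things in the last two pictures look undisturbed. The screwdriver is only at the edge of the last picture, and the arm did not work near it.
- **Forces:** readings stayed under about 2 N, mostly sensor noise. No move hit its 5 N limit and no check failed. The estimates of the stands' positions from the different cameras disagreed by up to about 2 cm on the rightmost one, so I used the close wrist views.

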